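# Clear the board and scrape the courgette rounds into the baking tray

## Task

Scrape all four courgette rounds off the chopping board into the baking tray that stands against it, using the bench scraper from its slanted stand and not your fingers. The pepper mill is in the way on the board: first stand it upright on the bare worktop. When all the rounds are in the tray, lay the scraper flat on the board; leave everything else where it stands.

Things in the scene. Friction and masses are not known exactly. Their poses are not given: they have to be found in the camera images.
- board: Wooden chopping board, fixed to the worktop, 250 (its x) x 360 (its y) x 22 mm. Origin: centre of its underside; its top is at z = 22 mm in its own frame. The tray stands against its +y end, the edge at y = +180 mm.
- tray: Shallow aluminium baking tray, fixed, 240 (x) x 165 (y) x 19 mm, its axes along those of the board. Origin: centre of its underside. Walls and rolled rim about 6 mm wide, floor 3 mm thick; the rim is 3 mm lower than the top of the board and 4 mm beyond the board's +y edge. Inside it measures about 228 x 153 mm.
- stand: Wooden scraper stand, fixed, 206 mm wide (its y), 125 mm deep (x). Origin: on its underside, below the slot's floor. Two slanted boards, each 22 mm thick, form a slot 7 mm wide and 170 mm long (along y) that leans 35 degrees from vertical, its mouth towards the stand's -x (about towards the robot). The slot's floor is 34 mm above the worktop; the slot is 62 mm deep along the slant.
- stand_slot (a point): Centre of the slot's mouth between the upper edges of the two slanted boards: 36 mm in -x of the stand's origin and 85 mm high. The slot's direction out of the stand is (-sin 35, 0, cos 35) in the stand's frame.
- scraper: Bench scraper, loose, 0.3 kg: steel blade 160 mm wide (its y), 3 mm thick (x), 80 mm high below a straight wooden handle 152 mm long (y), 22 mm thick (x), 34 mm high. Origin: middle of the blade's lower edge; z points up to the handle. At the start it stands in the slot down to the floor, leaning 35 degrees; the handle's underside is 18 mm clear of the stand along the slant.
- scraper_edge (a point): Middle of the scraper's lower edge (same as the scraper's origin).
- scraper_grip (a point): Centre of the scraper's handle, 97 mm from the edge.
- mill: Dark wooden pepper mill, loose, 0.18 kg, standing on the board near the tray end: 58 mm across the foot, 170 mm tall; round head 50 mm across from 123 to 159 mm above its foot. Origin: centre of its underside, z up along the mill.
- slice0: Round slice of courgette (dark green skin, pale inside), loose, 48 mm across, 12 mm thick, 22 g, lying flat on the board. Origin: centre of its underside.
- slice1: Another such slice.
- slice2: Another such slice.
- slice3: Another such slice.
- salt: Glass salt shaker, loose bystander, 44 mm across, 90 mm tall, standing behind the board. Origin: centre of its underside.
Mind the look-alikes: they are no part of the job. Leave any blue look-alike of the slice1 alone.

How it is judged (in metres and radians):
On the way, in this order (a step that is already met when the one before it is completed fails the run):
1. the pepper mill stands released and upright on the bare worktop, off the board and not in the tray (height (world z) of mill below 0.008 m and angle between mill's own z axis and vertical below 0.1 rad and (x of mill in the frame of tray above 0.14 m or x of mill in the frame of tray below -0.14 m or y of mill in the frame of tray above 0.105 m or y of mill in the frame of tray below -0.105 m) and contact force between mill and the fingers below 0.1 N), for 0.2 s.
2. the scraper is drawn out of its stand (distance between scraper_edge and stand_slot above 0.1 m), for 0.1 s.
3. all four slices are in the tray (x of slice0 in the frame of tray between -0.108 and 0.108 m and y of slice0 in the frame of tray between -0.074 and 0.074 m and z of each of slice0, slice1, slice2, slice3 in the frame of tray below 0.032 m and x of slice1 in the frame of tray between -0.108 and 0.108 m and y of slice1 in the frame of tray between -0.074 and 0.074 m and x of slice2 in the frame of tray between -0.108 and 0.108 m and y of slice2 in the frame of tray between -0.074 and 0.074 m and x of slice3 in the frame of tray between -0.108 and 0.108 m and y of slice3 in the frame of tray between -0.074 and 0.074 m), for 0.2 s.
At the end, for the whole second after the job is handed in: All four slices lie inside the baking tray, the mill stands upright (within 6 degrees) and released on the bare worktop, and the scraper lies flat (within 17 degrees) and released on the board, with edge and handle over it. Everything is at rest (all of step 1 and all of step 3 and x of scraper_edge in the frame of board between -0.13 and 0.13 m and y of scraper_edge in the frame of board between -0.185 and 0.185 m and height (world z) of scraper_edge between 0.018 and 0.045 m and x of scraper_grip in the frame of board between -0.13 and 0.13 m and y of scraper_grip in the frame of board between -0.185 and 0.185 m and height (world z) of scraper_grip between 0.018 and 0.045 m and (angle between scraper's own x axis and vertical below 0.3 rad or angle between scraper's own x axis and vertical above 2.84 rad) and contact force between scraper and the fingers below 0.1 N and linear speed of each of slice0, slice1, slice2, slice3, mill, scraper below 0.02 m/s); the robot touches nothing.
It fails at once if the fingers touch a slice (contact force between any of slice0, slice1, slice2, slice3 and the fingers above 0.5 N).
It fails at once if the mill is tipped over (angle between mill's own z axis and vertical above 0.6 rad).
It fails at once if the salt shaker is moved by more than 3 cm (distance of salt from where it was at the start of the episode above 0.03 m).
It also fails if it takes over 72 s, if anything falls off the work surface, if the arm or the gripper's body presses on something with over 40 N, if the wrist force passes 120 N, or if a joint passes its speed limit or range.

## Robot

A 6-joint arm with a two-finger parallel gripper is mounted at the origin on a cart in front of the work surface, level with it; the furniture and walls round the work are solid. World frame = base frame: x ahead of the robot, y to its left, z up, the work surface at z = 0. Lengths are in m, angles in degrees, forces in N, time in s.
With the tool pointing down it reaches from about 0.25 to 0.775 m from the base axis. Payload 4 kg.
Tool frame: the origin (TCP) lies at the very end of the fingers, on their centre line; the grasp point (between the pads) lies 19 mm behind it; z points along the fingers, y is the line along which they close (so a half turn about z gives the same grasp; the last joint's range is limited). The gripper opens to 94 mm and grips with 3 to 60 N. Pads are 16 mm wide; open, the fingers measure 119 mm over their backs; the gripper's body (75 mm by 177 mm) begins 78 mm behind the grasp point.
Start: joints at [63.077, 4.996, 78.535, -0, 96.463, -5.907], TCP at [0.197, 0.513, 0.206] pointing down, gripper open.
Joint ranges: [-177.83, 177.83], [-43.37, 116.18], [15.69, 146.23], [-61.86, 241.86], [9.47, 152.12], [-147.06, 147.06]. Speed limits (degrees/s): [159.86, 159.86, 180, 180, 180, 180].

## Interface

Orientations are given as a 3x3 rotation matrix whose columns are the frame's x, y, z axes.
In Python, from station import r, cams, models gives the robot as it stands.
- The arm moves only by the tool arm_command, never from a script. Its argument "plan" is text: rows parted by semicolons, each of 7 numbers parted by spaces: the finger opening in m, from 0 to 0.094, then the shift along the tool's x, y, z in m, then the turn, a rotation vector about the tool's x, y, z in degrees. In form: hand dx dy dz ax ay az; .... A call has 1 to 12 rows; each row is the pose to reach, as a shift and turn from the pose commanded when the call began, along the tool's axes at that moment; what a row does not reach only later rows make up. A row lasts 1/12 s, in which the tool goes at most 41.7 mm and 7.16 degrees, less where a joint would pass 70% of its speed; a pose out of reach is approached as far as the arm can. A call with a gripper value outside its range is refused whole. The fingers move at their own pace and stop on an object; the grip force is fixed at half the most. Time passes only in rows, so rows that repeat a pose let the fingers close. It gives the time, the measured TCP pose, the force, the opening and the grip force at its end, in the units of the state.
- r.observe(): the state, without advancing time (a new reading comes with each control period).
- cams.camera(name): name is "scene" or "top"; returns a dict with "pixels" (384x512x3 uint8, blue, green, red), "K" (3x3 intrinsics, pixels), "R" (3x3) and "t" (3): a world point X has camera coordinates R X + t. Camera axes: x right, y down, z forward; pixel columns grow to the right and rows downward; lengths in m; the calibration is good to about 2 mm. A picture is of the moment at which its call begins. There is no depth.
- r.close_job(): hands the job in; it is judged then, once.
Trained networks look in a picture, given as the dict that the camera call returned (one of the last four; its "shot" number tells which), for a name from the list of things; names that differ only in an ending like _2 or _b are one class to them, and where a whole thing is asked for, a point or a joint stands for the part that bears it (a point fixed in the world has none). Each returns a list of dicts, best first, with "conf" (0 to 1); they miss things now and then, are a little off and sometimes report something else, mostly with a low value. They report only what shows in the picture. A call takes as long as a camera call. They do not tell look-alikes from the thing itself.
- models.recognise(picture, query): "point" ([column, row] in pixels, amid what is visible of it).
- models.mark_of(picture, query): "point" ([column, row] in pixels: a listed point, or the origin of a listed thing).
The state is a dict: "clock": time; "q": joint angles; "qvel": joint speeds; "joint_torque": joint torques, N m; "eef_pos": TCP position; "ee_rot": TCP orientation; "ft_force": force on the tool from outside, world axes, zero at the start; "ft_torque": the same for the moment, N m; "width": finger opening in m; "grip_force": force on a finger pad.
Only numpy, scipy, OpenCV 4.12 (cv2) and the standard library are available. Lean on these libraries where they do the work, as an engineer would, in place of code of your own. Each camera call takes 0.05 s, during which the arm holds its last target. There are 200 camera calls.

## Working session

There is one attempt and no reset: what is moved stays moved. The work goes in short steps, Python scripts to look and compute and a tool call to move; the robot and the scene stay as the last step left them, time stands still between calls to the robot, and variables do not carry over. Pictures are saved under pics/ and viewed, at most 10 in all, crops included, and the job is handed in when it is done.

Besides the shell and the picture viewer there is one more tool, called after "Request:" as name(argument=value, ...), one argument or row to a line, values as JSON. arm_command: Moves the arm, as the interface text tells. Its arguments: {"type":"object","properties":{"plan":{"type":"string"}},"required":["plan"]}

```bash
mkdir -p pics; ls; cat > h.py <<'E'
import numpy as np, cv2
from station import r, cams, models
def ray(c,p):
    d=np.linalg.inv(c["K"])@np.array([p[0],p[1],1.]); return -c["R"].T@c["t"], c["R"].T@d
def onz(c,p,z):
    o,d=ray(c,p); return o+d*(z-o[2])/d[2]
def proj(c,X):
    v=c["K"]@(c["R"]@np.array(X)+c["t"]); return v[:2]/v[2]
E
python3 - <<'E'
from h import *
np.set_printoptions(precision=4,suppress=True)
Z=dict(board=0,tray=0,stand=0,stand_slot=.085,scraper_edge=.034,scraper_grip=.113,mill=.022,slice0=.022,salt=0)
ims=[]
for n in("top","scene"):
    c=cams.camera(n); ims.append(c["pixels"]); print(n,(-c["R"].T@c["t"]))
    cv2.imwrite(f"pics/{n}0.png",cv2.resize(c["pixels"],(800,600)))
    for k,z in Z.items():
        for m in models.mark_of(c,k)[:6]:
            print(k,round(m["conf"],2),np.array(m["point"]),onz(c,m["point"],z)[:2])
s=r.observe(); print(s["ee_rot"],s["clock"])
E
```

```text
pics
top [0.3902 0.0038 1.3505]
board 0.89 [205.2 212.8] [0.5316 0.1438]
tray 0.79 [126.3 213.4] [0.5333 0.3898]
stand 0.79 [384.3 217.7] [ 0.5082 -0.4163]
stand_slot 0.75 [391.1 224.2] [ 0.4814 -0.4085]
stand_slot 0.62 [253.8 153.1] [ 0.7003 -0.0101]
scraper_grip 0.91 [392.1 231.2] [ 0.4594 -0.401 ]
mill 0.42 [253.6 149.1] [ 0.7287 -0.0104]
slice0 0.73 [291.1 243.7] [ 0.4311 -0.1201]
slice0 0.72 [197.9 199. ] [0.5725 0.1641]
slice0 0.69 [237.6 221.1] [0.5024 0.0421]
slice0 0.68 [305.5 259.2] [ 0.3839 -0.1624]
slice0 0.55 [200.3 222. ] [0.5013 0.1564]
slice0 0.44 [235.2 198.3] [0.573  0.0489]
scene [-0.4471  0.9076  0.7759]
board 0.67 [230.8 228.8] [0.5303 0.1294]
tray 0.81 [163.8 264.5] [0.5187 0.4172]
stand 0.69 [329.9 183. ] [ 0.5097 -0.4292]
stand_slot 0.57 [334.8 169.8] [ 0.4694 -0.4014]
scraper_grip 0.51 [337.4 165.9] [ 0.4488 -0.3885]
mill 0.61 [211.  242.4] [0.4843 0.2534]
slice0 0.68 [255.2 217.4] [0.4991 0.0365]
slice0 0.63 [297.4 217.5] [ 0.3881 -0.0722]
slice0 0.6 [238.7 212. ] [0.5729 0.0529]
slice0 0.51 [230.7 232.5] [0.4844 0.1673]
slice0 0.48 [316.5 216.8] [ 0.3416 -0.1253]
salt 0.63 [230.3 230.8] [0.5213 0.1394]
salt 0.55 [229.3 199.7] [ 0.7078 -0.0125]
[[-0.9335  0.3587  0.    ]
 [ 0.3587  0.9335  0.0001]
 [ 0.      0.0001 -1.    ]] 1.0
```

View pics/top0.png

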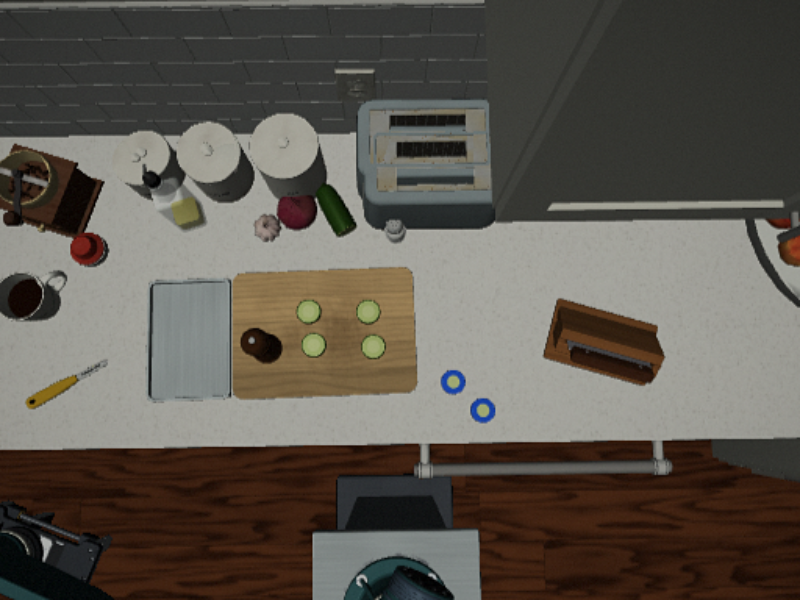

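View pics/scene0.png

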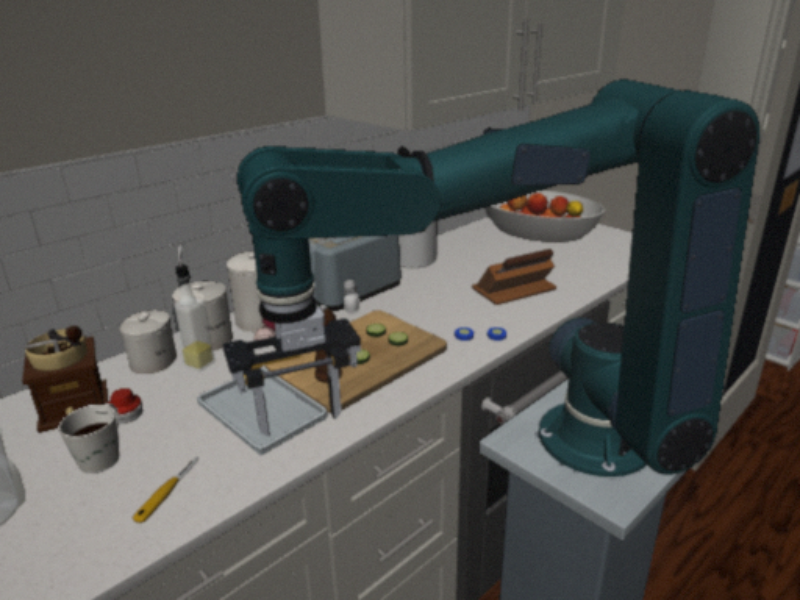

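The top picture shows the mill (262,345), pale-green slices at (309,312), (368,312), (314,345) and (373,347), and the scraper in its stand (605,345). The salt is at (395,231).

Look-alikes are the blue-ringed rounds at (453,382) and (482,410) and the whole courgette at (335,210), none of them mine. The grinder at (25,190) is not the mill. I choose the four slices on the board and will check them in a close crop.

```bash
cat > seg.py <<'E'
from h import *
def slices(c,zt=.034):
    hsv=cv2.cvtColor(c["pixels"],cv2.COLOR_BGR2HSV)
    m=cv2.inRange(hsv,(30,60,50),(50,255,255))
    n,l,s,ce=cv2.connectedComponentsWithStats(m)
    return [(ce[i],s[i,4],onz(c,ce[i],zt)[:2]) for i in range(1,n) if 60<s[i,4]<400]
E
python3 - <<'E'
from seg import *
np.set_printoptions(precision=4,suppress=True)
c=cams.camera("top")
for s in slices(c): print(*s)
p=c["pixels"]; f=.64
for q in [(233,274),(411,268),(416,391),(237,397)]:
    print("board",onz(c,np.array(q)*f,.022)[:2])
a=cv2.resize(p[165:262,90:272],None,fx=4.2,fy=3.1*1.3548,interpolation=cv2.INTER_CUBIC)[:, :]
a=cv2.resize(p[165:262,90:272],(546,291),interpolation=cv2.INTER_CUBIC)
b=cv2.resize(p[185:252,340:430],(720,536),interpolation=cv2.INTER_CUBIC)
# composite: board 3x cropped top, stand 4x
b=cv2.resize(p[185:252,340:430],(405,302),interpolation=cv2.INTER_CUBIC)
o=np.zeros((595,800,3),np.uint8); o[:291,:546]=a; o[292:594,:405]=b
s=cams.camera("scene"); q=s["pixels"][150:200,290:369]
o[292:542,405:800]=cv2.resize(q,(395,250),interpolation=cv2.INTER_CUBIC)
cv2.imwrite("pics/c1.png",o)
for k in("mill","scraper","salt","scraper_grip"):
    print(k,[(round(m["conf"],2),m["point"]) for m in models.recognise(c,k)[:3]],[(round(m["conf"],2),m["point"]) for m in models.recognise(s,k)[:3]])
E
```

```text
[214.1098 136.1341] 82 [0.7691 0.1129]
[196.9676 198.8162] 185 [0.5714 0.1655]
[235.1333 198.9444] 180 [0.5694 0.0487]
[200.0745 220.2606] 188 [0.5056 0.1557]
[238.2781 221.4011] 187 [0.5004 0.0397]
board [0.6489 0.3163]
board [ 0.6563 -0.0388]
board [ 0.4126 -0.044 ]
board [0.4062 0.303 ]
mill [(0.92, [165.3, 221.6])] [(0.45, [207.2, 227.8]), (0.33, [239.5, 231.4])]
scraper [(0.97, [390.9, 231.5])] [(0.73, [337.3, 165.2])]
salt [(0.52, [252.9, 148.5])] [(0.73, [239.8, 211.6]), (0.51, [225.1, 192.1]), (0.37, [231.5, 229.8])]
scraper_grip [(0.77, [389.6, 232.0])] [(0.78, [335.5, 164.4])]
```

View pics/c1.png

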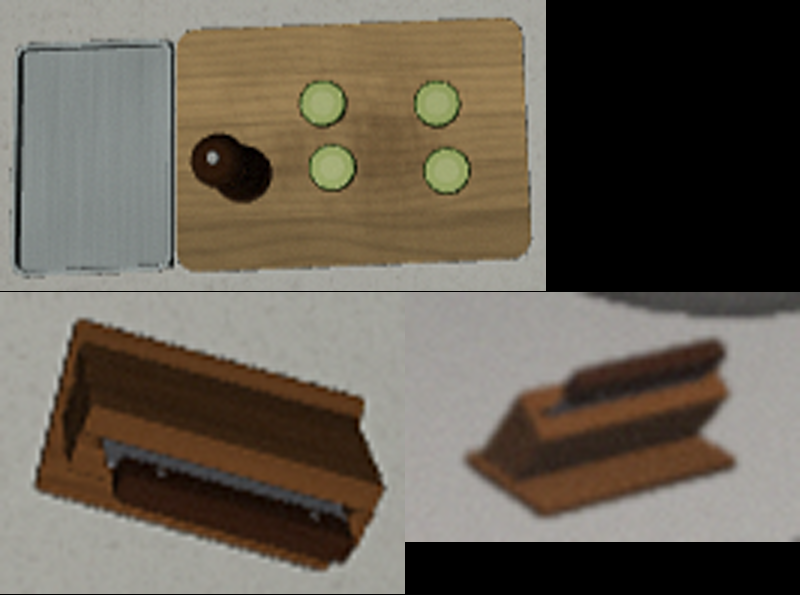

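Close crop: the four slices on the board have plain dark green rims, with no blue. The mill's foot is at crop (243,174) and its head at (217,160). The scraper handle lies towards the robot in the stand.

```bash
cat >> h.py <<'E'
from scipy.spatial.transform import Rotation as Ro
from scipy.optimize import least_squares
def go(P,R=None):
    s=r.observe(); R0=np.array(s["ee_rot"]); p0=np.array(s["eef_pos"])
    R=R0 if R is None else R
    d=R0.T@(np.array(P)-p0); w=Ro.from_matrix(R0.T@R).as_rotvec(degrees=True)
    print("d",np.round(d,4),"w",np.round(w,2),"rows",round(max(np.linalg.norm(d)/.0417,np.linalg.norm(w)/7.16),1))
def tool(yaz,tilt=0):
    "tool y at azimuth yaz, tool z down then tilted towards y by tilt"
    a,t=np.radians(yaz),np.radians(tilt); h=np.array([np.cos(a),np.sin(a),0]); u=np.array([0,0,1.])
    z=h*np.sin(t)-u*np.cos(t); y=h*np.cos(t)+u*np.sin(t); return np.c_[np.cross(y,z),y,z]
E
python3 - <<'E'
from seg import *
np.set_printoptions(precision=4,suppress=True)
c=cams.camera("top"); B=lambda x,y:(90+x/3,165+y/3)
S=lambda x,y:(340+x/4.5,185+y/4.5)
for k,q,z in[("foot",(243,174),.03),("head",(217,160),.163)]: print(k,onz(c,B(*q),z)[:2])
# board + tray edges fit: extents (corner pts by extrapolated edges)
L=[onz(c,B(*q),.022)[:2] for q in [(177,100),(179,220)]]
Rr=[onz(c,B(*q),.022)[:2] for q in [(525,80),(530,210)]]
T=[onz(c,B(*q),.022)[:2] for q in [(230,28),(480,19)]]
Bo=[onz(c,B(*q),.022)[:2] for q in [(230,269),(490,261)]]
for n,v in zip("LRTB",[L,Rr,T,Bo]): print(n,v)
for n,q,z in[("handleL",(113,196),.113),("handleR",(352,258),.113)]: print(n,onz(c,S(*q),z)[:2])
# fit board pose from corners given shape, refine with 4 edges lines
def f(p):
    R=np.array([[np.cos(p[2]),-np.sin(p[2])],[np.sin(p[2]),np.cos(p[2])]])
    e=[]
    for v,ax,val in[(L,1,.18),(Rr,1,-.18),(T,0,.125),(Bo,0,-.125)]:
        for w in v: e.append((R.T@(w-p[:2]))[ax]-val)
    return e
o=least_squares(f,[.53,.13,.03]); print("board",o.x,np.degrees(o.x[2]),o.fun)
# stand base plate: footprint corner candidates in crop
for q in[(78,28),(38,195),(362,106),(325,278)]: print("st",onz(c,S(*q),.0)[:2])
E
```

```text
foot [0.4988 0.2446]
head [0.501  0.2442]
L [array([0.5767, 0.315 ]), array([0.4538, 0.3102])]
R [array([ 0.5925, -0.0437]), array([ 0.4586, -0.0462])]
T [array([0.6514, 0.2618]), array([0.6574, 0.0019])]
B [array([0.4038, 0.2577]), array([ 0.4079, -0.0047])]
handleL [ 0.4681 -0.3243]
handleR [ 0.4268 -0.4733]
board [0.53  0.134 0.021] 1.2040441627952319 [-0.     -0.0023  0.001   0.0013 -0.0009 -0.0004  0.0014 -0.0001]
st [ 0.5932 -0.3362]
st [ 0.4767 -0.3022]
st [ 0.5353 -0.5318]
st [ 0.4168 -0.4972]
```

```bash
python3 - <<'E'
from h import *
go([.197,.513,.25]); go([.5,.2445,.25]); go([.5,.2445,.146])
s=r.observe();print(s["clock"],s["eef_pos"])
# board axis 
E
```

```text
d [ 0.0001 -0.0005 -0.0445] w [0. 0. 0.] rows 1.1
d [-0.3791 -0.1425 -0.0445] w [0. 0. 0.] rows 9.8
d [-0.3791 -0.1425  0.0595] w [0. 0. 0.] rows 9.8
1.55 [0.19725974 0.5134297  0.20550038]
```

Request:
arm_command(
  plan="0.094 0 0 -0.045 0 0 0; 0.094 0 0 -0.045 0 0 0; 0.094 -0.379 -0.1425 -0.045 0 0 0; 0.094 -0.379 -0.1425 -0.045 0 0 0; 0.094 -0.379 -0.1425 -0.045 0 0 0; 0.094 -0.379 -0.1425 -0.045 0 0 0; 0.094 -0.379 -0.1425 -0.045 0 0 0; 0.094 -0.379 -0.1425 -0.045 0 0 0; 0.094 -0.379 -0.1425 -0.045 0 0 0; 0.094 -0.379 -0.1425 -0.045 0 0 0; 0.094 -0.379 -0.1425 -0.045 0 0 0; 0.094 -0.379 -0.1425 -0.045 0 0 0",
)

```text
clock: 2.55
eef_pos: [0.5028, 0.242, 0.2513]
ee_rot: [[-0.933, 0.361, 0.003], [0.361, 0.933, 0.0], [-0.003, 0.001, -1.0]]
ft_force: [-0.6, 1.0, -0.3]
width: 0.0942
grip_force: 0.0
```

Request:
arm_command(
  plan="0.094 0 0 0.035 0 0 0; 0.094 0 0 0.07 0 0 0; 0.094 0 0 0.104 0 0 0; 0.094 0 0 0.104 0 0 0; 0.04 0 0 0.104 0 0 0; 0.04 0 0 0.104 0 0 0; 0.04 0 0 0.104 0 0 0; 0.04 0 0 0.104 0 0 0; 0.04 0 0 0.104 0 0 0; 0.04 0 0 0.104 0 0 0",
)

```text
clock: 3.38
eef_pos: [0.5007, 0.2449, 0.1481]
ee_rot: [[-0.934, 0.358, 0.003], [0.358, 0.934, 0.001], [-0.002, 0.002, -1.0]]
ft_force: [0.9, 1.2, 0.2]
width: 0.0574
grip_force: 0.0
```

Request:
arm_command(
  plan="0.03 0 0 0 0 0 0; 0.03 0 0 0 0 0 0; 0.03 0 0 0 0 0 0; 0.03 0 0 0 0 0 0; 0.03 0 0 0 0 0 0",
)

```text
clock: 3.8
eef_pos: [0.5002, 0.2446, 0.1471]
ee_rot: [[-0.933, 0.359, 0.001], [0.359, 0.933, 0.0], [-0.001, 0.001, -1.0]]
ft_force: [0.9, 0.6, 2.8]
width: 0.0472
grip_force: 29.9
```

Request:
arm_command(
  plan="0.03 0 0 -0.025 0 0 0; 0.03 0 0 -0.05 0 0 0; 0.03 -0.01 -0.02 -0.05 0 0 0; 0.03 -0.03 -0.05 -0.05 0 0 0; 0.03 -0.05 -0.084 -0.05 0 0 0; 0.03 -0.07 -0.118 -0.05 0 0 0; 0.03 -0.09 -0.151 -0.05 0 0 0; 0.03 -0.11 -0.185 -0.05 0 0 0; 0.03 -0.13 -0.218 -0.05 0 0 0; 0.03 -0.15 -0.252 -0.05 0 0 0; 0.03 -0.17 -0.285 -0.05 0 0 0; 0.03 -0.19 -0.319 -0.05 0 0 0",
)

```text
clock: 4.8
eef_pos: [0.5623, -0.1231, 0.1952]
ee_rot: [[-0.933, 0.359, -0.002], [0.359, 0.933, 0.001], [0.002, 0.0, -1.0]]
ft_force: [1.2, 0.3, -2.5]
width: 0.0464
grip_force: 29.9
```

Request:
arm_command(
  plan="0.03 -0.011 -0.019 0 0 0 0; 0.03 -0.02 -0.0335 0 0 0 0; 0.03 -0.02 -0.0335 0 0 0 0; 0.03 -0.02 -0.0335 0 0 0 0; 0.03 -0.02 -0.0335 0.03 0 0 0; 0.03 -0.02 -0.0335 0.055 0 0 0; 0.03 -0.02 -0.0335 0.064 0 0 0; 0.03 -0.02 -0.0335 0.068 0 0 0; 0.03 -0.02 -0.0335 0.07 0 0 0; 0.03 -0.02 -0.0335 0.07 0 0 0; 0.03 -0.02 -0.0335 0.07 0 0 0",
)

```text
clock: 5.72
eef_pos: [0.5705, -0.1597, 0.1283]
ee_rot: [[-0.934, 0.358, 0.003], [0.358, 0.934, -0.001], [-0.003, 0.0, -1.0]]
ft_force: [-0.4, -0.4, -2.3]
width: 0.0469
grip_force: 29.9
```

Request:
arm_command(
  plan="0.03 0 0 0.001 0 0 0; 0.03 0 0 0.002 0 0 0; 0.03 0 0 0.002 0 0 0; 0.03 0 0 0.002 0 0 0; 0.03 0 0 0.002 0 0 0",
)

```text
clock: 6.13
eef_pos: [0.5702, -0.1601, 0.1254]
ee_rot: [[-0.933, 0.359, 0.002], [0.359, 0.933, -0.001], [-0.002, 0.0, -1.0]]
ft_force: [0.3, -0.1, 1.7]
width: 0.0466
grip_force: 29.9
```

Request:
arm_command(
  plan="0.094 0 0 0 0 0 0; 0.094 0 0 0 0 0 0; 0.094 0 0 0 0 0 0; 0.094 0 0 0 0 0 0; 0.094 0 0 0 0 0 0; 0.094 0 0 -0.03 0 0 0; 0.094 0 0 -0.07 0 0 0; 0.094 0 0 -0.11 0 0 0; 0.094 0 0 -0.15 0 0 0; 0.094 0 0 -0.15 0 0 0",
)

```text
clock: 6.97
eef_pos: [0.5723, -0.1609, 0.2852]
ee_rot: [[-0.933, 0.359, 0.016], [0.359, 0.933, -0.006], [-0.017, -0.0, -1.0]]
ft_force: [-1.2, -0.5, 1.5]
width: 0.094
grip_force: 0.0
```

```bash
python3 - <<'E'
from h import *
c=cams.camera("top"); d=cams.camera("scene")
o=np.zeros((600,800,3),np.uint8)
cv2.imwrite("pics/s1.png",np.hstack([cv2.resize(d["pixels"][130:250,150:400],(800,384),interpolation=cv2.INTER_CUBIC)]))
# stand model fit: base plate rectangle from 4 corners: y half .103; depth .125
P=np.array([[.5932,-.3362],[.4767,-.3022],[.5353,-.5318],[.4168,-.4972]]);print(P.mean(0))
print(models.mark_of(c,"scraper_grip")[:1],models.mark_of(d,"scraper_grip")[:1],models.mark_of(c,"scraper_edge")[:1])
# triangulate
A=[];b=[]
for cam in(c,d):
    m=models.mark_of(cam,"scraper_grip")
    if m:
        o_,v=ray(cam,m[0]["point"]); v/=np.linalg.norm(v); M=np.eye(3)-np.outer(v,v); A.append(M); b.append(M@o_)
if len(A)==2: print("grip",np.linalg.lstsq(np.vstack(A),np.hstack(b),rcond=None)[0])
yaw=np.radians(-15.8); sx=np.array([np.cos(yaw),np.sin(yaw),0])
# handle top face outline check: predict grip for stand slot guesses
S=np.array([.4814,-.4085,.085]); n=-np.sin(np.radians(35))*sx+np.array([0,0,np.cos(np.radians(35))])
print("pred grip",S+n*.035, proj(c,S+n*.035),proj(d,S+n*.035))
E
```

```text
[ 0.5055  -0.41685]
[{'point': [389.3, 232.7], 'conf': 0.82}] [] [{'point': [125.6, 213.2], 'conf': 0.69}]
pred grip [ 0.46208331 -0.40303393  0.11367032] [392.83520068 230.24519028] [336.90257624 163.91341144]
```

View pics/s1.png

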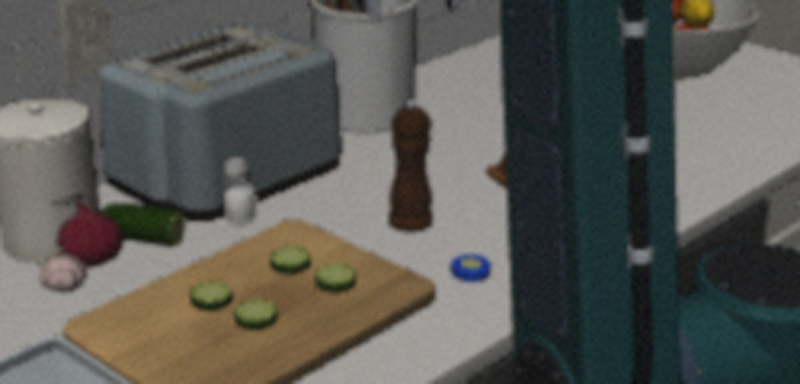

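The mill stands upright at (410,165) in the crop, the slices are untouched, and one blue ring shows at (470,268). Next I fit the scraper handle's pose to its silhouette.

```bash
python3 - <<'E'
from h import *
from scipy.optimize import minimize
c=cams.camera("top")
im=cv2.imread("pics/top0.png"); k=1.5625*4; big=cv2.resize(im,None,fx=4,fy=4,interpolation=cv2.INTER_CUBIC)
x0,y0=530*4,290*4; sub=big[y0:y0+110*4,x0:x0+145*4]
hsv=cv2.cvtColor(sub,cv2.COLOR_BGR2HSV); v=hsv[...,2]
px=(np.array([390.5,232])+.5)*k-[x0,y0]
def hull(p):
    yaw=p[2]; sx=np.array([np.cos(yaw),np.sin(yaw),0]);sy=np.array([-np.sin(yaw),np.cos(yaw),0]);u=np.array([0,0,1.])
    t=np.radians(35); n=-np.sin(t)*sx+np.cos(t)*u; m=np.cos(t)*sx+np.sin(t)*u
    g=np.array([p[0],p[1],.085+.035*np.cos(t)])
    P=[(proj(c,g+a*.011*m+b*.076*sy+e*.017*n)+.5)*k-[x0,y0] for a in(-1,1) for b in(-1,1) for e in(-1,1)]
    return cv2.convexHull(np.float32(P))
for th in(50,60,70):
    msk=(v<th).astype(np.uint8); n,l=cv2.connectedComponents(msk); i=l[int(px[1]),int(px[0])]
    M=(l==i).astype(np.uint8) if i else msk*0
    M=cv2.morphologyEx(M,cv2.MORPH_CLOSE,np.ones((15,15)));M=cv2.morphologyEx(M,cv2.MORPH_OPEN,np.ones((15,15)))
    def cost(p):
        A=cv2.fillConvexPoly(M*0,np.int32(np.round(hull(p)*16)),1,shift=4); return -(A&M).sum()/max(1,(A|M).sum())
    best=min((minimize(cost,[.46+a,-.40+b,np.radians(-15.8)],method="Nelder-Mead",options=dict(initial_simplex=[[.46+a,-.4+b,-.28],[.47+a,-.4+b,-.28],[.46+a,-.39+b,-.28],[.46+a,-.4+b,-.24]])) for a in(-.01,0,.01) for b in(-.005,.005)),key=lambda o:o.fun)
    print(th,M.sum(),best.x,np.degrees(best.x[2]),best.fun)
    if th==60: H=hull(best.x)
cv2.polylines(sub,[np.int32(H)],True,(0,255,0),1); cv2.imwrite("pics/fit.png",sub)
E
```

```text
50 20596 [ 0.41666667 -0.38166667 -0.22666667] -12.987043356298654 0.0
60 22790 [ 0.41666667 -0.38166667 -0.22666667] -12.987043356298654 0.0
70 27328 [ 0.41666667 -0.37166667 -0.26666667] -15.278874536821956 0.0<stdin>:19: RuntimeWarning: overflow encountered in scalar negative
```

View pics/fit.png

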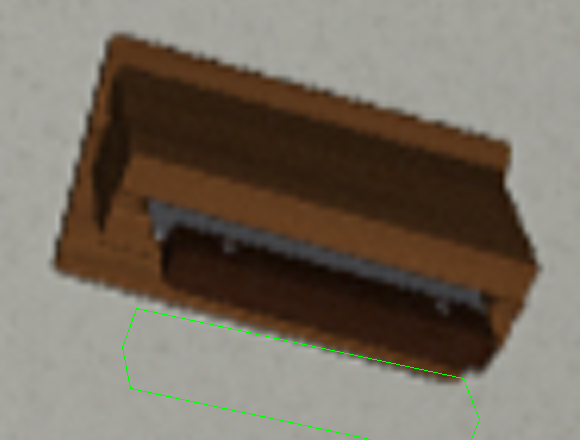

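The picture shows the handle as the dark bar with corners near (168,225), (160,278), (490,305) and (478,375). The green outline is wrong because my cost overflowed an unsigned integer, so I fix that.

```bash
cat > fit.py <<'E'
from h import *
from scipy.optimize import minimize
c=cams.camera("top")
im=cv2.imread("pics/top0.png"); k=1.5625*4; big=cv2.resize(im,None,fx=4,fy=4,interpolation=cv2.INTER_CUBIC)
x0,y0=530*4,290*4; sub=big[y0:y0+110*4,x0:x0+145*4]
Q=np.array([[168,225],[160,278],[488,303],[478,375]],float)
M=cv2.fillConvexPoly(np.zeros(sub.shape[:2],np.uint8),np.int32([[168,225],[490,305],[496,335],[480,375],[455,370],[162,278]]),1)
def hull(p):
    yaw=p[2]; sx=np.array([np.cos(yaw),np.sin(yaw),0]);sy=np.array([-np.sin(yaw),np.cos(yaw),0]);u=np.array([0,0,1.])
    t=np.radians(35); n=-np.sin(t)*sx+np.cos(t)*u; m=np.cos(t)*sx+np.sin(t)*u
    g=np.array([p[0],p[1],.085+.035*np.cos(t)])
    P=[(proj(c,g+a*.011*m+b*.076*sy+e*.017*n)+.5)*k-[x0,y0] for a in(-1,1) for b in(-1,1) for e in(-1,1)]
    return cv2.convexHull(np.float32(P))
def cost(p):
    A=cv2.fillConvexPoly(M*0,np.int32(np.round(hull(p)*16)),1,shift=4); return -int((A&M).sum())/int((A|M).sum())
S=lambda x,y:np.array([[x,y,-.28],[x+.01,y,-.28],[x,y+.01,-.28],[x,y,-.24]])
o=min((minimize(cost,[a,-.4,-.28],method="Nelder-Mead",options=dict(initial_simplex=S(a,-.4))) for a in(.45,.46,.47)),key=lambda o:o.fun)
print(o.x,np.degrees(o.x[2]),o.fun)
p=o.x; g=np.array([p[0],p[1],.1137]); R=tool(np.degrees(p[2]),35)
for s in(-.10,-.005,.018): go(g+R[:,2]*s,R)
print(r.observe()["eef_pos"])
E
python3 fit.py
```

```text
[ 0.45763217 -0.39966345 -0.32131356] -18.409910907548817 -0.7944518223402686
d [ 0.075  -0.2666  0.0772] w [-28.   -26.78  84.4 ] rows 13.0
d [ 0.0203 -0.2641  0.1548] w [-28.   -26.78  84.4 ] rows 13.0
d [ 0.007  -0.2635  0.1736] w [-28.   -26.78  84.4 ] rows 13.0
[ 0.56903937 -0.1596843   0.2725426 ]
```

```bash
cat >> fit.py <<'E'
sub2=sub.copy()
for p,col in((o.x,(0,255,0)),([.4594,-.401,np.radians(-16.6)],(0,0,255)),([.453,-.4025,np.radians(-16.6)],(255,255,0))):
    cv2.polylines(sub2,[np.int32(hull(p))],True,col,1); print(cost(p))
cv2.imwrite("pics/fit2.png",sub2)
E
python3 fit.py
```

```text
[ 0.45763217 -0.39966345 -0.32131356] -18.409910907548817 -0.7944518223402686
d [ 0.0752 -0.2666  0.0775] w [-27.97 -26.75  84.41] rows 13.0
d [ 0.0205 -0.2641  0.1552] w [-27.97 -26.75  84.41] rows 13.0
d [ 0.0073 -0.2635  0.174 ] w [-27.97 -26.75  84.41] rows 13.0
[ 0.5691655  -0.15971293  0.27297534]
-0.7944518223402686
-0.7175994368180219
-0.7665141086165267
```

View pics/fit2.png

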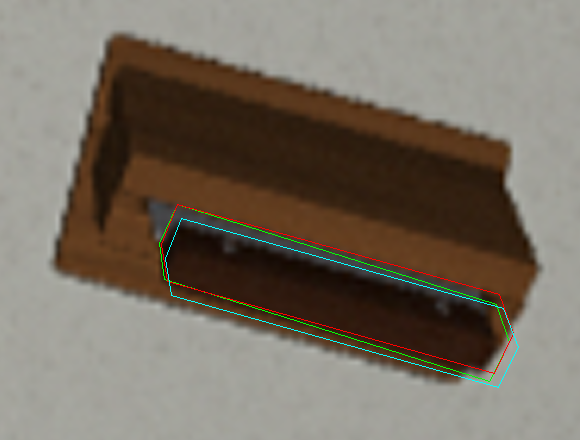

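The cyan outline (yaw -16.6°) fits best, but the real dark bar spans about x=160–496, centre (328,301). That shifts the estimate to a grip centre of (0.454,-0.397,0.114).

```bash
python3 - <<'E'
from h import *
g=np.array([.454,-.397,.1137]); R=tool(-16.6,35)
go([.40,-.37,.274],R); go(g-R[:,2]*.10,R); 
E
```

```text
d [ 0.0825 -0.257  -0.0008] w [-28.27 -26.2   82.67] rows 12.7
d [ 0.0794 -0.2672  0.0775] w [-28.27 -26.2   82.67] rows 12.7
```

Request:
arm_command(
  plan="0.075 0.01 -0.03 0 0 0 0; 0.075 0.08 -0.257 0 -28.3 -26.2 82.7; 0.075 0.08 -0.257 0 -28.3 -26.2 82.7; 0.075 0.08 -0.257 0 -28.3 -26.2 82.7; 0.075 0.08 -0.257 0 -28.3 -26.2 82.7; 0.075 0.08 -0.257 0 -28.3 -26.2 82.7; 0.075 0.08 -0.257 0 -28.3 -26.2 82.7; 0.075 0.08 -0.257 0 -28.3 -26.2 82.7; 0.075 0.08 -0.257 0 -28.3 -26.2 82.7; 0.075 0.08 -0.257 0 -28.3 -26.2 82.7; 0.075 0.08 -0.257 0 -28.3 -26.2 82.7; 0.075 0.08 -0.257 0 -28.3 -26.2 82.7",
)

```text
clock: 8.47
eef_pos: [0.4021, -0.3715, 0.2739]
ee_rot: [[0.097, 0.855, 0.509], [0.994, -0.056, -0.095], [-0.053, 0.515, -0.855]]
ft_force: [0.0, -0.7, 0.7]
width: 0.075
grip_force: 0.0
```

Request:
arm_command(
  plan="0.075 0 0 0 0 0 0; 0.075 0 0 0 0 0 0; 0.075 0 0 0 0 0 0",
)

```text
clock: 8.72
eef_pos: [0.4028, -0.3712, 0.2747]
ee_rot: [[0.088, 0.857, 0.508], [0.995, -0.047, -0.094], [-0.056, 0.513, -0.856]]
ft_force: [0.1, -0.1, -0.4]
width: 0.0745
grip_force: 0.0
```

```bash
python3 - <<'E'
from h import *
g=np.array([.454,-.397,.1137]); R=tool(-16.6,35)
s=r.observe(); print(s["eef_pos"],s["q"],s["clock"])
go(g-R[:,2]*.08,R); go(g+R[:,2]*.017,R)
E
```

```text
[ 0.40281048 -0.37120876  0.27470447] [-64.41780671 -13.83734986  93.97323111  24.99627132  81.22977843
 -59.99415079] 8.7167
d [-0.0066 -0.0422  0.0866] w [-3.72 -3.57 11.42] rows 2.3
d [-0.0132 -0.0366  0.1832] w [-3.72 -3.57 11.42] rows 4.5
```

Request:
arm_command(
  plan="0.075 -0.003 -0.021 0.043 -1.9 -1.8 5.7; 0.075 -0.0066 -0.0422 0.0866 -3.7 -3.6 11.4; 0.075 -0.0066 -0.0422 0.0866 -3.7 -3.6 11.4; 0.075 -0.0066 -0.0422 0.0866 -3.7 -3.6 11.4; 0.075 -0.0066 -0.0422 0.0866 -3.7 -3.6 11.4",
)

```text
clock: 9.13
eef_pos: [0.4106, -0.3839, 0.1791]
ee_rot: [[0.286, 0.785, 0.55], [0.958, -0.235, -0.163], [0.001, 0.573, -0.819]]
ft_force: [0.1, -1.2, 0.6]
width: 0.075
grip_force: 0.0
```

```bash
python3 - <<'E'
from h import *
g=np.array([.454,-.397,.1137]); R=tool(-16.6,35)
go(g+R[:,2]*.017,R)
d=cams.camera("scene"); c=cams.camera("top")
cv2.imwrite("pics/g1.png",np.hstack([cv2.resize(d["pixels"][110:230,270:400],(400,369),interpolation=cv2.INTER_CUBIC),cv2.resize(c["pixels"][170:290,320:450],(400,369),interpolation=cv2.INTER_CUBIC)]))
E
```

```text
d [-0.0001 -0.0004  0.0965] w [-0.01 -0.02 -0.06] rows 2.3
```

View pics/g1.png

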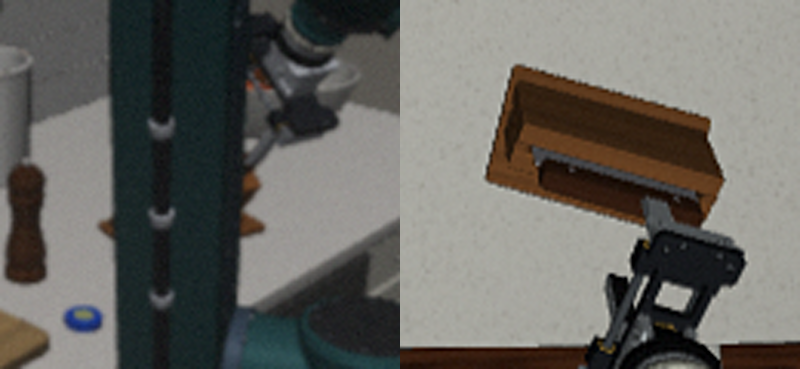

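In the right panel the open fingers come in at (655,205) above the handle, whose centre is (622,195). After allowing for perspective this agrees with the aim. I slide in and close.

Request:
arm_command(
  plan="0.075 0 0 0.03 0 0 0; 0.075 0 0 0.06 0 0 0; 0.075 0 0 0.085 0 0 0; 0.075 0 0 0.0965 0 0 0; 0.075 0 0 0.0965 0 0 0; 0.005 0 0 0.0965 0 0 0; 0.005 0 0 0.0965 0 0 0; 0.005 0 0 0.0965 0 0 0; 0.005 0 0 0.0965 0 0 0; 0.005 0 0 0.0965 0 0 0; 0.005 0 0 0.0965 0 0 0; 0.005 0 0 0.0965 0 0 0",
)

```text
clock: 10.23
eef_pos: [0.4629, -0.3997, 0.1003]
ee_rot: [[0.288, 0.784, 0.55], [0.958, -0.236, -0.165], [0.0, 0.574, -0.819]]
ft_force: [-0.4, 0.3, 0.0]
width: 0.0319
grip_force: 0.0
```

Request:
arm_command(
  plan="0.005 0 0 0 0 0 0; 0.005 0 0 0 0 0 0; 0.005 0 0 0 0 0 0",
)

```text
clock: 10.48
eef_pos: [0.4633, -0.3997, 0.1004]
ee_rot: [[0.288, 0.784, 0.55], [0.958, -0.236, -0.165], [0.0, 0.574, -0.819]]
ft_force: [-0.7, -0.6, 1.1]
width: 0.0221
grip_force: 30.0
```

Request:
arm_command(
  plan="0.005 0 0 -0.01 0 0 0; 0.005 0 0 -0.025 0 0 0; 0.005 0 0 -0.04 0 0 0; 0.005 0 0 -0.055 0 0 0; 0.005 0 0 -0.07 0 0 0; 0.005 0 0 -0.09 0 0 0; 0.005 0 0 -0.115 0 0 0; 0.005 0 0 -0.14 0 0 0; 0.005 0 0 -0.17 0 0 0; 0.005 0 0 -0.18 0 0 0; 0.005 0 0 -0.18 0 0 0; 0.005 0 0 -0.18 0 0 0",
)

```text
clock: 11.48
eef_pos: [0.3637, -0.3699, 0.2463]
ee_rot: [[0.289, 0.785, 0.548], [0.957, -0.237, -0.164], [0.001, 0.573, -0.82]]
ft_force: [0.2, -0.3, -2.4]
width: 0.0218
grip_force: 30.0
```

```bash
python3 - <<'E'
from h import *
s=r.observe(); print(s["eef_pos"],s["q"],s["clock"])
for az in(-88.8,91.2):
    R=tool(az,0); go([.42,-.15,.30],R)
R=tool(-88.8,0); go([.44,-.25,.32],R)
E
```

```text
[ 0.36369117 -0.36987573  0.24625981] [-70.38286424 -20.41268504 103.48253079  28.36194527  76.26404309
 -55.33813785] 11.4833
d [ 0.2268  0.0228 -0.0493] w [ 30.1  -21.97  69.64] rows 11.0
d [ 0.2268  0.0228 -0.0493] w [  23.88   32.72 -104.18] rows 15.6
d [ 0.1369  0.0737 -0.0383] w [ 30.1  -21.97  69.64] rows 11.0
```

The scraper is drawn out. Next I go to the board, raised high, and turn the blade across it.

```bash
python3 - <<'E'
from h import *
R=tool(91.2,0); 
go([.36,-.37,.33]);go([.45,-.19,.33],R); go([.538,-.011,.33],R)
E
```

```text
d [-0.0011  0.0451 -0.0707] w [0. 0. 0.] rows 2.0
d [ 0.1972  0.073  -0.0509] w [  23.88   32.72 -104.18] rows 15.6
d [ 0.394   0.0996 -0.032 ] w [  23.88   32.72 -104.18] rows 15.6
```

Request:
arm_command(
  plan="0.005 0 0.022 -0.035 0 0 0; 0.005 0 0.045 -0.07 0 0 0; 0.005 0.02 0.05 -0.068 1.5 2.1 -6.7; 0.005 0.04 0.055 -0.066 3.1 4.2 -13.3; 0.005 0.06 0.058 -0.064 4.6 6.3 -20; 0.005 0.09 0.06 -0.062 6.1 8.4 -26.7; 0.005 0.12 0.063 -0.059 7.6 10.5 -33.3; 0.005 0.15 0.067 -0.056 9.2 12.6 -40; 0.005 0.175 0.07 -0.053 10.7 14.7 -46.7; 0.005 0.2 0.074 -0.05 12.2 16.8 -53.4; 0.005 0.22 0.076 -0.048 13.7 18.8 -60; 0.005 0.24 0.079 -0.046 15.3 20.9 -66.7",
)

```text
clock: 12.48
eef_pos: [0.4705, -0.1493, 0.3273]
ee_rot: [[-0.792, 0.566, 0.23], [0.595, 0.8, 0.08], [-0.139, 0.2, -0.97]]
ft_force: [0.0, -0.3, -2.3]
width: 0.0217
grip_force: 30.0
```

```bash
python3 - <<'E'
from h import *
R=tool(91.2,0); s=r.observe(); print(s["eef_pos"],s["q"],s["clock"],s["width"])
go([.538,-.011,.33],R); go([.538,-.011,.12],R)
E
```

```text
[ 0.47052064 -0.14927308  0.32733016] [-32.03945963 -10.25598687  80.63096034  11.1174823  100.50620435
 -83.04165146] 12.4833 0.021737979764590618
d [0.0284 0.1493 0.024 ] w [  8.55  11.5  -37.1 ] rows 5.6
d [0.0575 0.1074 0.2277] w [  8.55  11.5  -37.1 ] rows 6.2
```

Request:
arm_command(
  plan="0.005 0.005 0.027 0.004 1.5 2 -6.5; 0.005 0.01 0.053 0.008 3 4 -13; 0.005 0.015 0.08 0.013 4.6 6.1 -19.9; 0.005 0.02 0.106 0.017 6.1 8.2 -26.5; 0.005 0.025 0.13 0.02 7.6 10.2 -33; 0.005 0.0284 0.1493 0.024 8.6 11.5 -37.1; 0.005 0.0284 0.1493 0.024 8.6 11.5 -37.1; 0.005 0.0284 0.1493 0.024 8.6 11.5 -37.1; 0.005 0.0284 0.1493 0.024 8.6 11.5 -37.1",
)

```text
clock: 13.23
eef_pos: [0.5384, -0.0131, 0.3311]
ee_rot: [[-1.0, -0.014, 0.002], [-0.014, 1.0, -0.002], [-0.002, -0.002, -1.0]]
ft_force: [-0.6, -0.9, -2.0]
width: 0.0214
grip_force: 30.0
```

```bash
python3 - <<'E'
from seg import *
np.set_printoptions(precision=3,suppress=True)
R=tool(91.2,0); s=r.observe(); print(s["eef_pos"],s["clock"],s["ft_force"],s["ft_torque"])
go([.538,-.011,.125],R); go([.538,-.011,.105],R)
c=cams.camera("top"); print([x[2] for x in slices(c)])
d=cams.camera("scene"); cv2.imwrite("pics/h1.png",cv2.resize(d["pixels"][60:300,130:450],(800,600),interpolation=cv2.INTER_CUBIC))
E
```

```text
[ 0.538 -0.013  0.331] 13.2333 [-0.559 -0.943 -2.01 ] [ 0.034 -0.002  0.012]
d [0.001 0.003 0.206] w [-0.11  0.11 -0.41] rows 4.9
d [0.001 0.003 0.226] w [-0.11  0.11 -0.41] rows 5.4
[array([0.773, 0.117]), array([0.571, 0.166]), array([0.505, 0.156]), array([0.501, 0.04 ])]
```

View pics/h1.png

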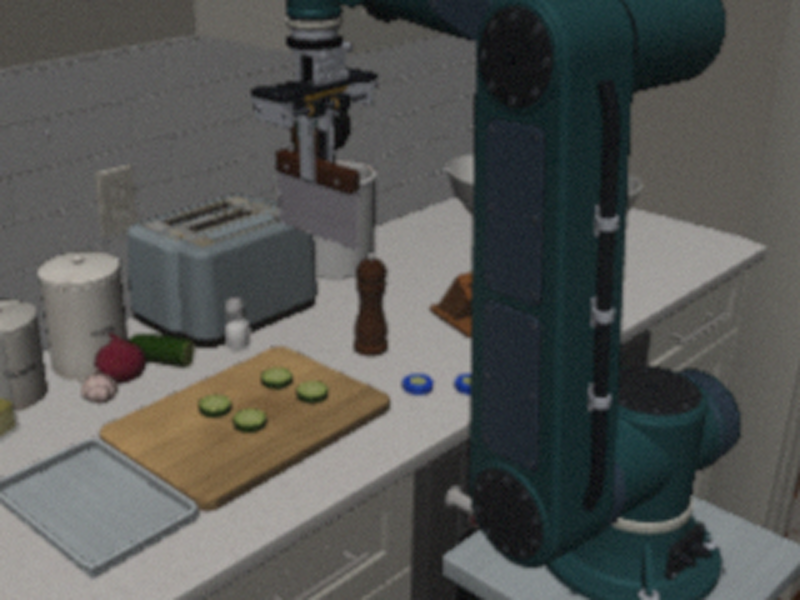

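The scraper hangs square from the gripper at (320,190). The four slices lie on the board at (215,405), (250,419), (276,377) and (311,391), and the mill stands at (370,305). I lower the blade behind the slices.

Request:
arm_command(
  plan="0.005 0 0.002 0.035 0 0 0; 0.005 0 0.002 0.075 0 0 0; 0.005 0 0.002 0.115 0 0 0; 0.005 0 0.002 0.155 0 0 0; 0.005 0 0.002 0.19 0 0 0; 0.005 0 0.002 0.21 0 0 0; 0.005 0 0.002 0.22 0 0 0; 0.005 0 0.002 0.222 0 0 0; 0.005 0 0.002 0.222 0 0 0; 0.005 0 0.002 0.222 0 0 0",
)

```text
clock: 14.17
eef_pos: [0.541, -0.0126, 0.1138]
ee_rot: [[-1.0, -0.013, 0.01], [-0.013, 1.0, -0.003], [-0.01, -0.003, -1.0]]
ft_force: [0.6, -0.5, -1.7]
width: 0.0216
grip_force: 30.0
```

Request:
arm_command(
  plan="0.005 0 0 0.001 0 0 0; 0.005 0 0 0.002 0 0 0; 0.005 0 0 0.003 0 0 0; 0.005 0 0 0.003 0 0 0; 0.005 0 0 0.003 0 0 0; 0.005 0 0 0.003 0 0 0",
)

```text
clock: 14.67
eef_pos: [0.5396, -0.0119, 0.1084]
ee_rot: [[-1.0, -0.014, 0.006], [-0.014, 1.0, -0.002], [-0.006, -0.002, -1.0]]
ft_force: [-0.6, 0.3, -3.3]
width: 0.0219
grip_force: 30.0
```

Request:
arm_command(
  plan="0.005 0 0 0.001 0 0 0; 0.005 0 0 0.002 0 0 0; 0.005 0 0 0.002 0 0 0; 0.005 0 0 0.002 0 0 0; 0.005 0 0 0.002 0 0 0; 0.005 0 0 0.002 0 0 0; 0.005 0 0 0.002 0 0 0; 0.005 0 0 0.002 0 0 0",
)

```text
clock: 15.33
eef_pos: [0.5396, -0.012, 0.1064]
ee_rot: [[-1.0, -0.014, 0.006], [-0.014, 1.0, -0.002], [-0.006, -0.002, -1.0]]
ft_force: [0.7, -0.0, -3.0]
width: 0.0221
grip_force: 30.0
```

Request:
arm_command(
  plan="0.005 0 0 0.001 0 0 0; 0.005 0 0 0.002 0 0 0; 0.005 0 0 0.002 0 0 0; 0.005 0 0 0.002 0 0 0; 0.005 0 0 0.002 0 0 0",
)

```text
clock: 15.75
eef_pos: [0.5398, -0.012, 0.1047]
ee_rot: [[-1.0, -0.014, 0.006], [-0.014, 1.0, -0.002], [-0.006, -0.002, -1.0]]
ft_force: [0.6, 0.3, -0.3]
width: 0.0215
grip_force: 30.0
```

Light contact with the board. I push in 10 mm rows.

Request:
arm_command(
  plan="0.005 0 0.005 -0.001 0 0 0; 0.005 0 0.015 -0.001 0 0 0; 0.005 0 0.025 -0.001 0 0 0; 0.005 0 0.035 -0.001 0 0 0; 0.005 0 0.045 -0.001 0 0 0; 0.005 0 0.055 -0.001 0 0 0; 0.005 0 0.065 -0.001 0 0 0; 0.005 0 0.075 -0.001 0 0 0; 0.005 0 0.085 -0.001 0 0 0; 0.005 0 0.095 -0.001 0 0 0; 0.005 0 0.105 -0.001 0 0 0; 0.005 0 0.115 -0.001 0 0 0",
)

```text
clock: 16.75
eef_pos: [0.538, 0.1039, 0.1051]
ee_rot: [[-1.0, -0.014, 0.006], [-0.014, 1.0, -0.003], [-0.006, -0.003, -1.0]]
ft_force: [0.1, -0.5, -2.5]
width: 0.0222
grip_force: 30.0
```

Request:
arm_command(
  plan="0.005 0 0.01 0 0 0 0; 0.005 0 0.02 0 0 0 0; 0.005 0 0.03 0 0 0 0; 0.005 0 0.04 0 0 0 0; 0.005 0 0.05 0 0 0 0; 0.005 0 0.06 0 0 0 0; 0.005 0 0.07 0 0 0 0; 0.005 0 0.08 0 0 0 0; 0.005 0 0.09 0 0 0 0; 0.005 0 0.1 0 0 0 0",
)

```text
clock: 17.58
eef_pos: [0.5366, 0.204, 0.1048]
ee_rot: [[-1.0, -0.014, 0.005], [-0.014, 1.0, -0.002], [-0.005, -0.002, -1.0]]
ft_force: [-0.1, -0.4, -2.3]
width: 0.0218
grip_force: 30.0
```

```bash
python3 - <<'E'
from seg import *
np.set_printoptions(precision=3,suppress=True)
s=r.observe(); print(s["eef_pos"],s["clock"],s["ft_force"])
c=cams.camera("top"); d=cams.camera("scene"); print([x[2] for x in slices(c)],[x[2] for x in slices(d)])
cv2.imwrite("pics/p1.png",np.hstack([cv2.resize(c["pixels"][150:270,90:250],(400,300),interpolation=cv2.INTER_CUBIC),cv2.resize(d["pixels"][180:300,130:290],(400,300),interpolation=cv2.INTER_CUBIC)]))
E
```

```text
[0.537 0.204 0.105] 17.5833 [-0.114 -0.429 -2.252]
[array([0.77 , 0.115]), array([0.506, 0.256])] [array([0.534, 0.257])]
```

View pics/p1.png

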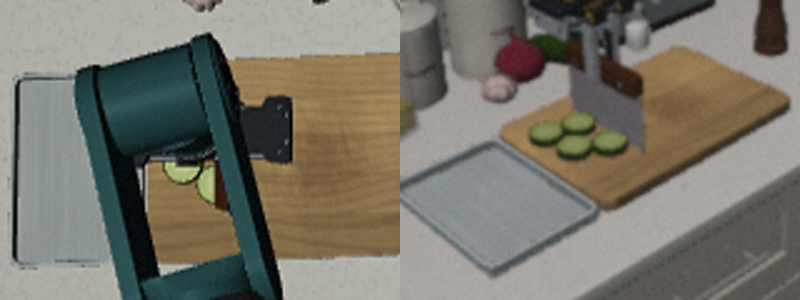

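Right panel: all four slices are gathered ahead of the blade at (545,132), (578,122), (574,147) and (611,142). I push on over the edge.

Request:
arm_command(
  plan="0.005 0 0.008 0 0 0 0; 0.005 0 0.018 0 0 0 0; 0.005 0 0.028 0 0 0 0; 0.005 0 0.038 0 0 0 0; 0.005 0 0.048 0 0 0 0; 0.005 0 0.058 0 0 0 0; 0.005 0 0.068 0 0 0 0; 0.005 0 0.078 0 0 0 0; 0.005 0 0.088 0 0 0 0; 0.005 0 0.098 0 0 0 0; 0.005 0 0.106 0 0 0 0; 0.005 0 0.106 0 0 0 0",
)

```text
clock: 18.68
eef_pos: [0.5351, 0.3115, 0.1047]
ee_rot: [[-1.0, -0.015, 0.006], [-0.015, 1.0, 0.0], [-0.006, -0.0, -1.0]]
ft_force: [0.0, 0.7, -1.6]
width: 0.0218
grip_force: 30.0
```

Request:
arm_command(
  plan="0.005 0 0.007 0 0 0 0; 0.005 0 0.014 0 0 0 0; 0.005 0 0.021 0 0 0 0; 0.005 0 0.028 0 0 0 0; 0.005 0 0.035 0 0 0 0; 0.005 0 0.042 0 0 0 0; 0.005 0 0.047 0 0 0 0; 0.005 0 0.047 0 0 0 0",
)

```text
clock: 19.35
eef_pos: [0.5344, 0.3574, 0.1043]
ee_rot: [[-1.0, -0.015, 0.005], [-0.015, 1.0, -0.002], [-0.005, -0.002, -1.0]]
ft_force: [0.2, 0.4, -3.2]
width: 0.022
grip_force: 30.0
```

```bash
python3 - <<'E'
from seg import *
np.set_printoptions(precision=3,suppress=True)
s=r.observe(); print(s["eef_pos"],s["clock"],s["ft_force"])
d=cams.camera("scene"); c=cams.camera("top")
for cam in(d,c): print([(x[0],x[1],x[2]) for x in slices(cam,.015)])
E
```

```text
[0.534 0.357 0.104] 19.35 [ 0.202  0.369 -3.217]
[(array([198.356, 198.493]), np.int32(73), array([0.784, 0.088]))]
[(array([213.708, 135.992]), np.int32(130), array([0.775, 0.116]))]
```

```bash
python3 - <<'E'
from h import *
R=tool(1.2,60); 
go([.534,.357,.24]);go([.52,.11,.24],R)
E
```

```text
d [-0.0002  0.0004 -0.1356] w [0. 0. 0.] rows 3.3
d [ 0.0173 -0.2464 -0.1351] w [-46.72 -46.19  80.74] rows 14.5
```

Request:
arm_command(
  plan="0.005 0 0 -0.02 0 0 0; 0.005 0 0 -0.06 0 0 0; 0.005 0 0 -0.1 0 0 0; 0.005 0 0 -0.14 0 0 0; 0.005 0 -0.03 -0.14 0 0 0; 0.005 0 -0.07 -0.14 0 0 0; 0.005 0 -0.11 -0.14 0 0 0; 0.005 0 -0.15 -0.14 0 0 0; 0.005 0 -0.19 -0.14 0 0 0; 0.005 0 -0.23 -0.14 0 0 0; 0.005 0 -0.25 -0.14 0 0 0; 0.005 0 -0.25 -0.14 0 0 0",
)

```text
clock: 20.45
eef_pos: [0.5373, 0.1016, 0.2456]
ee_rot: [[-1.0, -0.007, 0.007], [-0.007, 1.0, -0.005], [-0.007, -0.005, -1.0]]
ft_force: [0.4, 0.4, -1.9]
width: 0.0219
grip_force: 30.0
```

```bash
python3 - <<'E'
from seg import *
np.set_printoptions(precision=3,suppress=True)
d=cams.camera("scene"); c=cams.camera("top")
for cam in(d,c):
    print([(x[0],x[1],x[2]) for x in slices(cam,.015)]); 
    print([(m["point"],round(m["conf"],2),onz(cam,m["point"],.005)[:2]) for m in models.mark_of(cam,"slice0")])
cv2.imwrite("pics/t1.png",np.hstack([cv2.resize(c["pixels"][160:280,85:245],(400,300),interpolation=cv2.INTER_CUBIC),cv2.resize(d["pixels"][180:300,110:270],(400,300),interpolation=cv2.INTER_CUBIC)]))
go([.52,.11,.24],tool(1.2,60)); s=r.observe(); print(s["eef_pos"],s["clock"])
E
```

```text
[(array([196.113, 197.632]), np.int32(106), array([0.797, 0.089]))]
[([161.7, 264.7], 0.68, array([0.516, 0.426])), ([294.8, 220.4], 0.54, array([ 0.4  , -0.072])), ([181.2, 261.8], 0.44, array([0.485, 0.373])), ([166.3, 252.9], 0.43, array([0.561, 0.381])), ([232.6, 192.6], 0.43, array([ 0.74 , -0.058])), ([156.9, 248.6], 0.4, array([0.605, 0.39 ]))]
[(array([213.336, 135.42 ]), np.int32(143), array([0.777, 0.117])), (array([127.685, 196.538]), np.int32(346), array([0.584, 0.383])), (array([116.029, 215.377]), np.int32(175), array([0.526, 0.417])), (array([127.458, 226.209]), np.int32(177), array([0.492, 0.381]))]
[([130.4, 225.0], 0.69, array([0.497, 0.375])), ([131.4, 204.5], 0.65, array([0.56 , 0.373])), ([289.5, 241.8], 0.63, array([ 0.438, -0.117])), ([308.5, 263.1], 0.59, array([ 0.372, -0.173])), ([115.1, 217.0], 0.56, array([0.522, 0.423])), ([130.3, 186.5], 0.47, array([0.617, 0.379]))]
d [0.017 0.003 0.005] w [-46.66 -46.22  80.74] rows 14.5
[0.537 0.107 0.245] 20.65
```

View pics/t1.png

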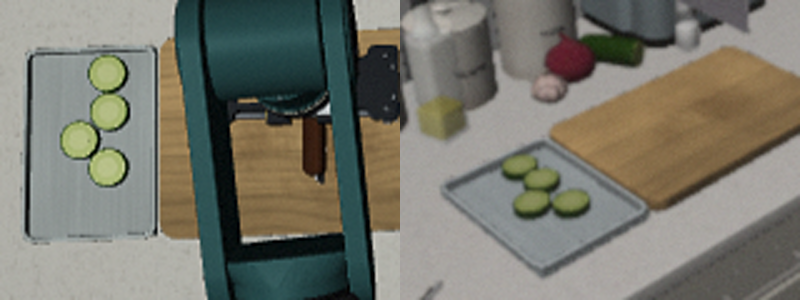

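All four slices lie flat in the tray, at (107,73), (108,112), (79,140) and (107,167) in the left panel. Next I turn the scraper to lay it down.

Request:
arm_command(
  plan="0.005 0.017 0.003 0.005 -46.7 -46.2 80.7; 0.005 0.017 0.003 0.005 -46.7 -46.2 80.7; 0.005 0.017 0.003 0.005 -46.7 -46.2 80.7; 0.005 0.017 0.003 0.005 -46.7 -46.2 80.7; 0.005 0.017 0.003 0.005 -46.7 -46.2 80.7; 0.005 0.017 0.003 0.005 -46.7 -46.2 80.7; 0.005 0.017 0.003 0.005 -46.7 -46.2 80.7; 0.005 0.017 0.003 0.005 -46.7 -46.2 80.7; 0.005 0.017 0.003 0.005 -46.7 -46.2 80.7; 0.005 0.017 0.003 0.005 -46.7 -46.2 80.7; 0.005 0.017 0.003 0.005 -46.7 -46.2 80.7; 0.005 0.017 0.003 0.005 -46.7 -46.2 80.7",
)

```text
clock: 21.65
eef_pos: [0.5192, 0.1099, 0.2394]
ee_rot: [[-0.268, 0.581, 0.769], [0.956, 0.259, 0.137], [-0.12, 0.772, -0.625]]
ft_force: [0.6, 0.1, -3.6]
width: 0.0218
grip_force: 30.0
```

```bash
python3 - <<'E'
from h import *
s=r.observe(); print(s["eef_pos"],s["q"],s["clock"])
go([.555,.10,.20],tool(1.2,60))
E
```

```text
[0.5192068  0.10994135 0.2393671 ] [  1.2158028  -34.59965697 120.40005677  10.06893692  43.63168374
 -21.72535744] 21.65
d [-0.0144 -0.0122  0.0507] w [-8.06 -8.02 13.82] rows 2.5
```

Request:
arm_command(
  plan="0.005 -0.014 -0.012 0.051 -8.1 -8 13.8; 0.005 -0.014 -0.012 0.051 -8.1 -8 13.8; 0.005 -0.014 -0.012 0.051 -8.1 -8 13.8; 0.005 -0.014 -0.012 0.051 -8.1 -8 13.8; 0.005 -0.014 -0.012 0.051 -8.1 -8 13.8; 0.005 -0.014 -0.012 0.051 -8.1 -8 13.8; 0.005 -0.014 -0.012 0.051 -8.1 -8 13.8",
)

```text
clock: 22.23
eef_pos: [0.5561, 0.1004, 0.2009]
ee_rot: [[-0.026, 0.501, 0.865], [1.0, 0.017, 0.021], [-0.004, 0.866, -0.501]]
ft_force: [-0.3, -0.1, -2.1]
width: 0.0216
grip_force: 30.0
```

```bash
python3 - <<'E'
from h import *
s=r.observe(); print(s["eef_pos"],s["q"],s["clock"])
R=tool(1.2,60);go([.555,.10,.085],R);go([.555,.10,.068],R)
E
```

```text
[0.55614022 0.10040326 0.2009326 ] [  8.11322399 -29.01138727 126.94426238 -15.09274864  23.01101772
  17.0535296 ] 22.2333
d [ 1.000e-04 -1.009e-01  5.710e-02] w [-0.06 -0.14  0.36] rows 2.8
d [ 0.0002 -0.1156  0.0656] w [-0.06 -0.14  0.36] rows 3.2
```

Request:
arm_command(
  plan="0.005 0 -0.016 0.009 0 0 0; 0.005 0 -0.034 0.019 0 0 0; 0.005 0 -0.052 0.029 0 0 0; 0.005 0 -0.07 0.039 0 0 0; 0.005 0 -0.086 0.049 0 0 0; 0.005 0 -0.101 0.057 0 0 0; 0.005 0 -0.101 0.057 0 0 0; 0.005 0 -0.101 0.057 0 0 0; 0.005 0 -0.101 0.057 0 0 0; 0.005 0 -0.101 0.057 0 0 0",
)

```text
clock: 23.07
eef_pos: [0.5531, 0.1049, 0.0921]
ee_rot: [[-0.015, 0.504, 0.864], [1.0, 0.019, 0.007], [-0.013, 0.863, -0.504]]
ft_force: [0.1, -0.2, -3.1]
width: 0.0217
grip_force: 30.0
```

```bash
python3 - <<'E'
from h import *
s=r.observe(); print(s["eef_pos"],s["q"],s["clock"],s["ft_force"])
R=tool(1.2,60);go([.555,.10,.068],R); go([.555,.10,.064],R)
E
```

```text
[0.5531036  0.1048548  0.09206958] [ 10.17327743 -18.17417948 134.27836488 -61.76737398   9.51866979
  65.52669473] 23.0667 [ 0.06344359 -0.22223888 -3.06428472]
d [-0.0046 -0.0199  0.0137] w [-0.28  0.64  0.47] rows 0.6
d [-0.0045 -0.0234  0.0158] w [-0.28  0.64  0.47] rows 0.7
```

The wrist is at its range limit at a 60° tilt, so I ease back to about 46° and lay the scraper from there.

```bash
python3 - <<'E'
from h import *
R=tool(1.2,46);go([.553,.10,.11],R);go([.553,.10,.085],R)
E
```

```text
d [-0.0051  0.0153 -0.0092] w [13.72  0.69  0.39] rows 1.9
d [-0.0048 -0.0062  0.0034] w [13.72  0.69  0.39] rows 1.9
```

Request:
arm_command(
  plan="0.005 -0.001 0.008 -0.005 3.4 0.2 0.1; 0.005 -0.003 0.015 -0.009 6.9 0.3 0.2; 0.005 -0.004 0.015 -0.009 10.3 0.5 0.3; 0.005 -0.005 0.015 -0.009 13.7 0.7 0.4; 0.005 -0.005 0.015 -0.009 13.7 0.7 0.4; 0.005 -0.005 0.015 -0.009 13.7 0.7 0.4; 0.005 -0.005 0.015 -0.009 13.7 0.7 0.4; 0.005 -0.005 0.015 -0.009 13.7 0.7 0.4",
)

```text
clock: 23.73
eef_pos: [0.5525, 0.0996, 0.1091]
ee_rot: [[-0.02, 0.695, 0.719], [1.0, 0.013, 0.015], [0.002, 0.719, -0.695]]
ft_force: [0.1, 0.5, -2.7]
width: 0.0217
grip_force: 30.0
```

```bash
python3 - <<'E'
from h import *
s=r.observe(); print(s["eef_pos"],s["q"],s["clock"],s["ft_force"])
R=tool(1.2,46);go([.555,.10,.083],R)
E
```

```text
[0.5524659  0.09961591 0.10912641] [  7.06498169 -19.31586955 123.92610533  -8.46896615  29.83526347
  11.55992459] 23.7333 [ 0.06951887  0.4996388  -2.7235524 ]
d [ 0.0003 -0.017   0.02  ] w [-0.03 -0.01 -0.12] rows 0.6
```

Request:
arm_command(
  plan="0.005 0 -0.006 0.007 0 0 0; 0.005 0 -0.012 0.013 0 0 0; 0.005 0 -0.017 0.02 0 0 0; 0.005 0 -0.018 0.021 0 0 0; 0.005 0 -0.018 0.021 0 0 0; 0.005 0 -0.018 0.021 0 0 0",
)

```text
clock: 24.23
eef_pos: [0.5547, 0.1005, 0.0799]
ee_rot: [[-0.02, 0.696, 0.718], [1.0, 0.012, 0.017], [0.003, 0.718, -0.696]]
ft_force: [0.3, -0.3, -0.7]
width: 0.022
grip_force: 30.0
```

Request:
arm_command(
  plan="0.005 0 -0.001 0.001 0 0 0; 0.005 0 -0.0015 0.0015 0 0 0; 0.005 0 -0.0015 0.0015 0 0 0; 0.005 0 -0.0015 0.0015 0 0 0; 0.005 0 -0.0015 0.0015 0 0 0",
)

```text
clock: 24.65
eef_pos: [0.5554, 0.1006, 0.0796]
ee_rot: [[-0.02, 0.694, 0.72], [1.0, 0.011, 0.017], [0.004, 0.72, -0.694]]
ft_force: [-3.3, 0.5, 5.4]
width: 0.0218
grip_force: 30.0
```

Contact, so I release.

Request:
arm_command(
  plan="0.04 0 0 0 0 0 0; 0.06 0 0 0 0 0 0; 0.08 0 0 0 0 0 0; 0.09 0 0 0 0 0 0; 0.09 0 0 0 0 0 0; 0.09 0 0 0 0 0 0; 0.09 0 0 0 0 0 0; 0.09 0 0 0 0 0 0; 0.09 0 0 0 0 0 0",
)

```text
clock: 25.4
eef_pos: [0.5544, 0.1003, 0.078]
ee_rot: [[-0.019, 0.696, 0.717], [1.0, 0.011, 0.016], [0.003, 0.718, -0.697]]
ft_force: [-0.6, 0.7, -1.7]
width: 0.0784
grip_force: 0.5
```

Request:
arm_command(
  plan="0.09 0 0 -0.01 0 0 0; 0.09 0 0 -0.02 0 0 0; 0.09 0 0 -0.03 0 0 0; 0.09 0 0 -0.04 0 0 0; 0.09 0 0 -0.05 0 0 0; 0.09 0 0 -0.06 0 0 0; 0.09 0 0 -0.08 0 0 0; 0.09 0 0 -0.1 0 0 0; 0.09 0 0 -0.1 0 0 0; 0.09 0 0 -0.1 0 0 0",
)

```text
clock: 26.23
eef_pos: [0.4835, 0.099, 0.1499]
ee_rot: [[-0.02, 0.693, 0.721], [1.0, 0.011, 0.017], [0.004, 0.721, -0.693]]
ft_force: [0.4, 1.2, -0.4]
width: 0.09
grip_force: 0.0
```

```bash
python3 - <<'E'
from seg import *
np.set_printoptions(precision=3,suppress=True)
s=r.observe(); print(s["eef_pos"],s["clock"],s["ft_force"])
d=cams.camera("scene"); c=cams.camera("top")
for cam in(d,c):
  for k,z in(("scraper_grip",.033),("scraper_edge",.024),("mill",0)):
    print(k,[(m["point"],round(m["conf"],2),onz(cam,m["point"],z)[:2]) for m in models.mark_of(cam,k)[:2]])
cv2.imwrite("pics/e1.png",np.hstack([c["pixels"][150:270,90:290],d["pixels"][150:270,150:350]]).repeat(2,0).repeat(2,1))
E
```

```text
[0.484 0.099 0.15 ] 26.2333 [ 0.397  1.154 -0.369]
scraper_grip [([241.0, 215.5], 0.74, array([0.532, 0.077])), ([276.3, 200.8], 0.57, array([ 0.52 , -0.097]))]
scraper_edge [([222.1, 218.4], 0.9, array([0.578, 0.13 ]))]
mill [([277.2, 199.8], 0.39, array([ 0.566, -0.15 ]))]
scraper_grip [([219.3, 214.0], 0.78, array([0.524, 0.097]))]
scraper_edge [([217.9, 184.8], 0.62, array([0.616, 0.102])), ([122.6, 212.8], 0.62, array([0.533, 0.394]))]
mill [([302.9, 198.1], 0.55, array([ 0.574, -0.163]))]
```

Request:
arm_command(
  plan="0.09 0 0 -0.03 0 0 0; 0.09 0 0.03 -0.06 0 0 0; 0.09 0 0.06 -0.09 0 0 0; 0.09 0 0.09 -0.12 0 0 0; 0.09 0 0.11 -0.14 0 0 0; 0.09 0 0.11 -0.14 0 0 0; 0.09 0 0.11 -0.14 0 0 0; 0.09 0 0.11 -0.14 0 0 0; 0.09 0 0.11 -0.14 0 0 0",
)

```text
clock: 27.38
eef_pos: [0.4584, 0.0976, 0.3209]
ee_rot: [[-0.019, 0.7, 0.714], [1.0, 0.012, 0.016], [0.003, 0.714, -0.7]]
ft_force: [-0.4, 1.0, 0.0]
width: 0.0897
grip_force: 0.0
```

```bash
python3 - <<'E'
from seg import *
np.set_printoptions(precision=3,suppress=True)
s=r.observe(); print(s["eef_pos"],s["clock"],s["qvel"])
d=cams.camera("scene"); c=cams.camera("top")
for cam in(d,c):
  for k,z in(("scraper_grip",.033),("scraper_edge",.024),("mill",0)):
    print(k,[(m["point"],round(m["conf"],2),onz(cam,m["point"],z)[:2]) for m in models.mark_of(cam,k)[:2]])
for k in("scraper_grip","scraper_edge","mill"):
    A=[];b=[]
    for cam in(c,d):
        m=models.mark_of(cam,k)
        if m:
            o,v=ray(cam,m[0]["point"]); v/=np.linalg.norm(v); M=np.eye(3)-np.outer(v,v);A.append(M);b.append(M@o)
    if len(A)==2:print(k,np.linalg.lstsq(np.vstack(A),np.hstack(b),rcond=None)[0])
print([x[2] for x in slices(c,.015)])
# handle: dark-red/brown pixels over the board in both views
for n,cam in(("s",d),("t",c)):
    B=np.int32([proj(cam,[*(np.array([.53,.134])+np.array([[1,-.021],[.021,1]])@np.array(q)),.022]) for q in[(.12,.17),(.12,-.17),(-.12,-.17),(-.12,.17)]])
    m=cv2.fillConvexPoly(np.zeros(cam["pixels"].shape[:2],np.uint8),B,1)
    h=cv2.cvtColor(cam["pixels"],cv2.COLOR_BGR2HSV)
    for nm,lo,hi in(("handle",(0,90,20),(14,255,130)),("steel",(0,0,90),(180,60,255))):
        k=cv2.inRange(h,lo,hi)*m; kk,l,st,ce=cv2.connectedComponentsWithStats(k)
        if kk>1:
            i=1+np.argmax(st[1:,4]); pts=np.argwhere(l==i)[:,::-1].astype(np.float32); bx=cv2.boxPoints(cv2.minAreaRect(pts))
            print(n,nm,st[i,4],np.array([onz(cam,p,.033 if nm=="handle" else .025)[:2] for p in bx]).round(3).tolist())
E
```

```text
[0.458 0.098 0.321] 27.3833 [-0.04  -0.046  0.465  0.015 -0.106 -0.016]
scraper_grip [([238.5, 218.9], 0.73, array([0.521, 0.099])), ([276.2, 201.6], 0.43, array([ 0.515, -0.092]))]
scraper_edge [([218.9, 216.8], 0.84, array([0.595, 0.131]))]
mill [([276.7, 200.5], 0.93, array([ 0.563, -0.145]))]
scraper_grip [([219.7, 217.3], 0.89, array([0.514, 0.096]))]
scraper_edge [([216.9, 184.2], 0.91, array([0.618, 0.105]))]
mill [([299.1, 198.8], 0.93, array([ 0.572, -0.151])), ([391.3, 223.8], 0.33, array([ 0.489, -0.437]))]
scraper_grip [0.516 0.099 0.034]
scraper_edge [0.623 0.108 0.003]
mill [ 0.572 -0.153 -0.006]
[array([0.775, 0.115]), array([0.584, 0.383]), array([0.526, 0.417]), array([0.492, 0.381])]
s handle 255 [[0.538, 0.168], [0.539, 0.004], [0.491, 0.032], [0.493, 0.189]]
s steel 345 [[0.61, 0.178], [0.62, -0.017], [0.544, 0.025], [0.54, 0.208]]
t handle 433 [[0.534, 0.175], [0.535, 0.025], [0.503, 0.025], [0.501, 0.174]]
t steel 1295 [[0.614, 0.181], [0.615, 0.021], [0.533, 0.02], [0.532, 0.179]]
```

The scraper lies flat: the handle reads 33 mm and the blade 81 mm in the top view, all over the board. The mill is upright and the slices are in the tray.

```bash
python3 -c "
from station import r
print(r.close_job())"
```

```text
the job is handed in; nothing more can be done
None
```

I handed the job in at about 27 s of the 72 s limit: all four courgette rounds are in the tray, the mill stands upright on the bare worktop and the scraper lies flat on the board; the hand-in call returned no verdict.

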